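# Slide the press plate off its bed and lean it on the drain rack

### The arm

A 6-joint arm with a two-finger parallel gripper is mounted at the origin on the work surface. World frame = base frame: x ahead of the robot, y to its left, z up, the work surface at z = 0. Lengths are in m, angles in rad, forces in N, time in s.
With the tool pointing down it reaches from about 0.325 to 0.775 m from the base axis. Payload 5.5 kg.
Tool frame: the origin (TCP) lies on the centre line of the jaws, within the pads' length; the fingertips stand 19 mm ahead of it and the grasp point (between the pads) is the TCP; y points along the fingers, x is the direction in which the jaws open and shut, and the axes are right-handed (so a half turn about y gives the same grasp; the last joint's range is limited). The gripper opens to 85 mm and grips with 20 to 120 N. Pads are 22 mm wide; open, the fingers measure 114 mm over their backs; the gripper's body (76 mm by 85 mm) begins 54 mm behind the grasp point. The pads swing forward as they close: fully open they stand 13 mm farther back than shut.
Start: joints at [1.177, 0.091, 1.231, -0, 1.82, -0.057], TCP at [0.198, 0.566, 0.25] pointing down, gripper open.
Joint ranges: [-2.87, 2.87], [-0.86, 2.18], [0.17, 2.46], [-1.51, 4.65], [0.06, 2.69], [-2.65, 2.65]. Speed limits (rad/s): [2.57, 2.57, 3.01, 3.14, 3.14, 3.14].

### API

Orientations are given as a rotation vector (axis times angle).
In Python, from bench import env, viewer, close_job gives the robot as it stands.
- The arm moves only by the tool carry_out, never from a script. Its arguments are lists of equal length, an entry for each row: "travel": the shift along the tool's x, y, z in m, a list of three; "twist": the turn, a rotation vector about the tool's x, y, z in rad, a list of three; "grip": the closure, from -1 (fully open) to 1 (shut), so that 0 is half open. In form: {"travel": [[tx, ty, tz], ...], "twist": [[rx, ry, rz], ...], "grip": [grip, ...]}. A call has 1 to 10 rows; each row is the pose to reach, as a shift and turn from the pose commanded when the call began, along the tool's axes at that moment; what a row does not reach only later rows make up. A row lasts 1/12 s, in which the tool goes at most 41.7 mm and 7.16 degrees, less where a joint would pass 70% of its speed; a pose out of reach is approached as far as the arm can. A call with a gripper value outside its range is refused whole. The fingers move at their own pace and stop on an object; the grip force is fixed at half the most. Time passes only in rows, so rows that repeat a pose let the fingers close. It gives the time, the measured TCP pose, the force and the opening at its end, in the units of the state.
- env.read_state(): the state, without advancing time (a new reading comes with each control period).
- viewer.snapshot(name): name is "side" or "top"; returns (picture, depth): 420x560x3 uint8, blue, green, red; 420x560 float32, m along the optical axis (not along the pixel's ray), 0 where there is no reading.
- viewer.calibration(name): a dict with "K" (3x3 intrinsics, pixels), "k1" (the pictures are not rectified: a ray, as slopes to the right and down, at radius r is drawn at 1 + k1 r^2 times it, then the intrinsics apply), "extrinsics" (4x4, takes a point from world to camera coordinates). Camera axes: x right, y up, looking along -z (the intrinsics and any distortion apply to the point x, -y, -z); pixel columns grow to the right and rows downward; lengths in m; the calibration is good to about 2 mm. A picture is of the moment at which its call begins. calibration takes no time and is no camera call.
- close_job(): hands the job in, once; it reports no verdict.
The state is a dict: "clock": time; "qpos": joint angles; "qvel": joint speeds; "tau": joint torques, N m; "tcp_pos": TCP position; "orientation": TCP orientation; "ft_force": force on the tool from outside, world axes, zero at the start; "ft_torque": the same for the moment, N m; "finger_gap": finger opening in m.
Only numpy, scipy, OpenCV 4.12 (cv2) and the standard library are available. Lean on these libraries where they do the work, as an engineer would, in place of code of your own. Each camera call takes 0.05 s, during which the arm holds its last target.

### The job

The long aluminium press plate lies sunk between the rails of the press bed, where it cannot be gripped: slide it along the channel, to the robot's left, until its end overhangs the bed's left edge enough to be gripped by its two long sides, then lift it off without letting it fall. Lean it on the sloping wooden drain rack, lengthwise up the slope and centred: lower it gently until you feel its lower end on the ledge (set at a different height each time) and its back lies flat on both slats, then let go so that it stays there. Never drop it, let it slide down freely or ram it, and leave the other things where they are.

Things in the scene. Friction and masses are not known exactly. Their poses are not given: they have to be found in the camera images.
- plate_center (a point): Centre (half-way up) of the press plate: plain aluminium, 150 mm long (its x axis), 62 wide (y), 10 thick (z), 0.2 to 0.32 kg. It starts lengthwise in the bed's channel, its left end 0 to 20 mm short of the bed's left edge, and slides there under about 1 to 3 N. Held near one end, its free end can sag in the grip (little at 40 N or more), so where its lower end is must be found by touch.
- bed: Fixed grey press bed; origin under its centre on the table; x runs along the channel to the robot's left (world +y, within 0.3 rad). Block 170 mm long (x -85 to +85), 104 wide. Channel floor 60 mm above the table, 66 wide, open at both ends; the side rails stand 12 mm above that floor, 2 mm above the plate's top, full length, so the plate's sides cannot be reached inside.
- bed_edge (a point): Middle of the channel floor at the bed's left edge (bed frame 85, 0, 60 mm). More than 75 mm of overhang and the plate tips off.
- rack: Fixed wooden drain rack; origin under its middle on the table, base 150 x 90 mm (x -70 to +80); x points to the robot's left (world +y, within 0.3 rad). Two waxed, slippery slats, 140 mm long, 12 wide, at y = +16 and -16 mm (fingers on the plate's sides pass outside them), rise towards +x at 35 degrees: a plate let go on them slides down at once unless the ledge holds it.
- rack_foot (a point): Middle of the slats' top faces at their lower end (rack frame -55, 0, 40 mm). The ledge, a bar square to the slats, 80 mm wide, 10 thick, 16 mm proud of their top faces, is clamped across them (it does not give); its upper face lies somewhere between 0 and 40 mm up the slope from here, different each time and not measured: find it by touch with the plate's lower end.
- brush_grip (a point): Bystander: hand brush 170 mm long lying between bed and rack; point on its handle.
- block_center (a point): Bystander: wooden block 90 x 60 x 30 mm, its centre.
- offcut_center (a point): Bystander: short aluminium offcut 90 x 62 x 10 mm lying on the table (not the press plate), its centre.
- jar_mid (a point): Bystander: jar of 64 mm diameter, 85 mm tall, half-way up.
- mug_mid (a point): Bystander: white mug of 76 mm diameter, 85 mm tall, half-way up.
- scraper_grip (a point): Bystander: spatula 200 mm long lying on the table, point on its handle.
Things that resemble listed ones, but are neither listed nor needed, are in the scene too. What is shaped like the part that bears plate_center but orange or turquoise is not meant. Leave any orange look-alike of the rack alone.

How it is judged:
By the outcome, as a careful person would: the job done as asked, in the order asked, and still so for the second after the job is handed in, with the robot touching nothing.
It also fails if it takes over 61 s, if anything falls off the work surface, if the arm or the gripper's body presses on something with over 40 N, if the wrist force passes 120 N, or if a joint passes its speed limit or range.

## Working session

There is one attempt and no reset: what is moved stays moved. The work goes in short steps, Python scripts to look and compute and a tool call to move; the robot and the scene stay as the last step left them, time stands still between calls to the robot, and variables do not carry over. Pictures are saved under pics/ and viewed, and the job is handed in when it is done.

Besides the shell and the picture viewer there is one more tool, called after "Emit:" as a command line: name --argument value ..., lists and objects as JSON in quotes. carry_out: Moves the arm, as the interface text tells. Its arguments: {"type":"object","properties":{"travel":{"type":"array"},"twist":{"type":"array"},"grip":{"type":"array"}},"required":["travel","twist","grip"]}

```bash
ls; mkdir -p pics; python3 - <<'E'
from bench import env, viewer
import cv2,numpy as np
s=env.read_state();print(s)
for n in("side","top"):
    p,d=viewer.snapshot(n);cv2.imwrite(f"pics/{n}0.png",p);np.save(f"pics/{n}0.npy",d)
    print(n,viewer.calibration(n),d.min(),d.max())
E
```

```text
pics
{'clock': 0.0, 'qpos': array([ 1.17730278e+00,  9.18462863e-02,  1.23190336e+00,  5.81150455e-06,
        1.81980474e+00, -5.67136486e-02]), 'qvel': array([-2.12762242e-04,  3.31690096e-04, -5.14462618e-05, -1.77396110e-03,
       -1.14100735e-04, -1.08240659e-03]), 'tau': array([ 3.24537490e-03, -4.58712995e+01, -4.18048525e+01,  3.17588783e-04,
        1.09993367e-02, -5.17691618e-06]), 'tcp_pos': array([0.19818019, 0.56605719, 0.2491485 ]), 'orientation': array([-1.35097483, -0.95639851,  0.95915428]), 'ft_force': array([0.22760468, 0.07423006, 0.34534186]), 'ft_torque': array([ 0.0024636 , -0.03786481, -0.02124793]), 'finger_gap': 0.08548305068867448}
side {'K': array([[435.5217202 ,   0.        , 275.54926559],
       [  0.        , 435.5217202 , 208.94220224],
       [  0.        ,   0.        ,   1.        ]]), 'k1': -0.11789445250087462, 'extrinsics': array([[ 8.60966031e-01, -5.08662451e-01, -7.17669976e-05,
        -4.75585485e-01],
       [ 3.52857923e-01,  5.97148439e-01,  7.20350628e-01,
        -2.27466990e-01],
       [-3.66372460e-01, -6.20222745e-01,  6.93610097e-01,
        -8.68674529e-01],
       [ 0.00000000e+00,  0.00000000e+00,  0.00000000e+00,
         1.00000000e+00]])} 0.0 3.5559292
top {'K': array([[415.99011798,   0.        , 279.80992205],
       [  0.        , 415.99011798, 211.04160222],
       [  0.        ,   0.        ,   1.        ]]), 'k1': -0.08177243197053542, 'extrinsics': array([[-0.01610531, -0.99983222, -0.00872665, -0.01657046],
       [ 0.99739841, -0.01667821,  0.07013019, -0.52807828],
       [-0.07026396, -0.00757448,  0.99749968, -1.13667718],
       [ 0.        ,  0.        ,  0.        ,  1.        ]])} 0.0 2.0311518
```

View pics/side0.png

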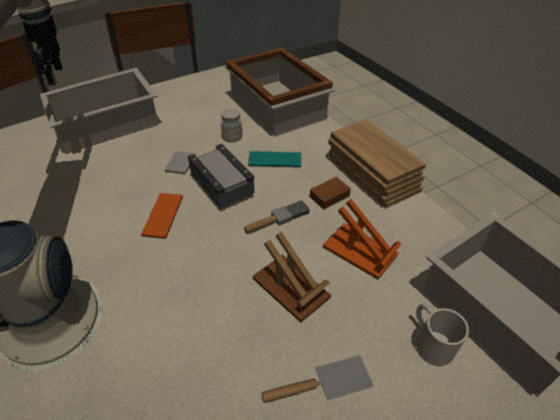

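View pics/top0.png

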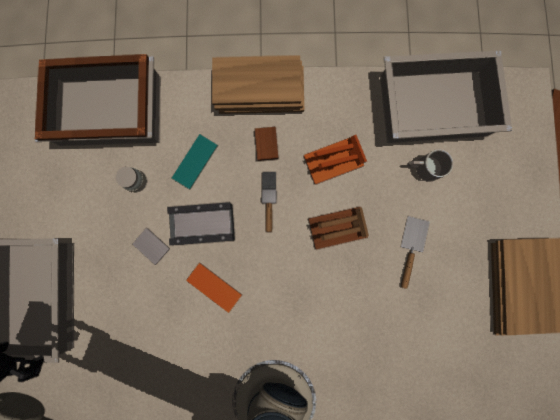

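```bash
cat > h.py <<'E'
import numpy as np,cv2
from bench import env,viewer
def cal(n):
    c=viewer.calibration(n);return c["K"],c["k1"],c["extrinsics"]
def cloud(n,d):
    K,k1,E=cal(n);h,w=d.shape
    v,u=np.mgrid[0:h,0:w].astype(float)
    pts=np.stack([u.ravel(),v.ravel()],1)[:,None]
    n_=cv2.undistortPointsIter(pts,K,np.array([k1,0,0,0.]),None,None,(3,40,1e-9))[:,0]
    z=d.ravel();P=np.stack([n_[:,0]*z,-n_[:,1]*z,-z],1)
    W=(P-E[:3,3])@E[:3,:3]
    W[z==0]=np.nan
    return W.reshape(h,w,3)
def proj(n,X):
    K,k1,E=cal(n);X=np.atleast_2d(X);P=X@E[:3,:3].T+E[:3,3]
    x=P[:,0]/-P[:,2];y=-P[:,1]/-P[:,2];f=1+k1*(x*x+y*y)
    return np.stack([K[0,0]*x*f+K[0,2],K[1,1]*y*f+K[1,2]],1)
E
python3 - <<'E'
from h import *
p=cv2.imread("pics/top0.png");d=np.load("pics/top0.npy");W=cloud("top",d)
for r,c in [(223,200),(223,172),(210,180),(240,220),(288,214),(162,195),(246,150),(228,338),(300,300),(180,235)]:print(r,c,W[r,c].round(4))
a=p[190:260,120:380];cv2.imwrite("pics/c1.png",cv2.resize(a,None,fx=3,fy=3,interpolation=cv2.INTER_CUBIC))
s=cv2.imread("pics/side0.png");a=s[130:220,150:330];a=cv2.resize(a,None,fx=4.4,fy=4.4,interpolation=cv2.INTER_CUBIC);cv2.imwrite("pics/c2.png",a)
# bed mask
m=(W[...,2]>.045)&(W[...,2]<.09)&(W[...,1]>.1)&(W[...,1]<.36)&(W[...,0]>.4)&(W[...,0]<.6)
m[:, :160]=0;m[:,250:]=0
q=W[m];print(len(q));r=cv2.minAreaRect((q[:,:2]*1000).astype(np.float32));print(r)
h,e=np.histogram(q[:,2],bins=20);print(h,e.round(4))
E
```

```text
223 200 [0.496  0.1884 0.064 ]
223 172 [0.4975 0.2656 0.0585]
210 180 [0.5314 0.2412 0.0689]
240 220 [0.4499 0.1337 0.0717]
288 214 [0.3168 0.1614 0.0081]
162 195 [0.6723 0.2137 0.0082]
246 150 [0.4359 0.3422 0.0078]
228 338 [ 0.4782 -0.187   0.0085]
300 300 [ 0.2792 -0.0774 -0.0011]
180 235 [ 0.6198  0.101  -0.0012]
2416
((495.2109069824219, 189.61819458007812), (102.19103240966797, 169.76296997070312), 3.6597771644592285)
[  3   0   3   3   4  10  36  62  58  44  21  43 118 287 568 552 383 172
  35  14] [0.0455 0.0471 0.0487 0.0503 0.0519 0.0534 0.055  0.0566 0.0582 0.0598
 0.0614 0.0629 0.0645 0.0661 0.0677 0.0693 0.0709 0.0724 0.074  0.0756
 0.0772]
```

```bash
sleep 1
```

```text
(no output)
```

View pics/c1.png

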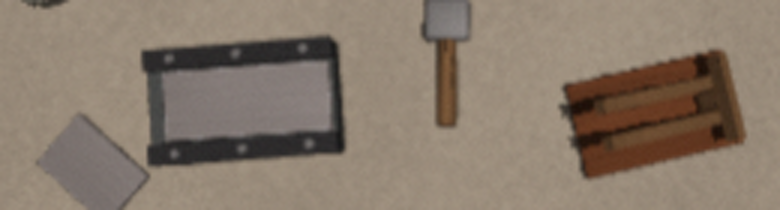

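View pics/c2.png

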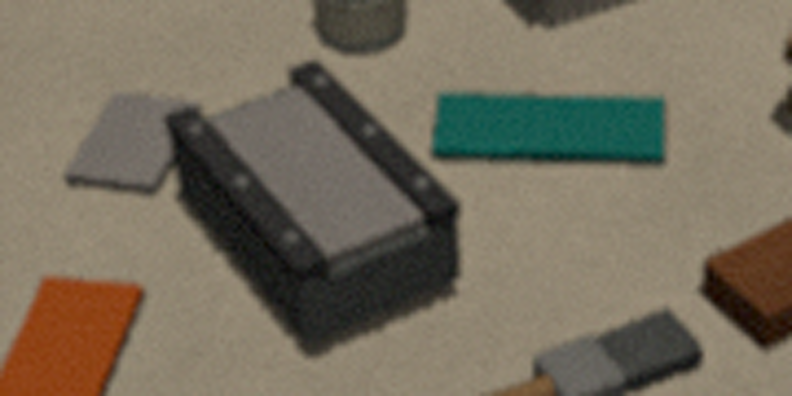

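```bash
cat >> h.py <<'E'
def T2(o,ang):
    u=np.array([-np.sin(ang),np.cos(ang),0]) # local x (ang=0 -> +y)
    v=np.array([-np.cos(ang),-np.sin(ang),0])
    return lambda L:(np.array([o[0],o[1],0])+np.outer(np.atleast_2d(L)[:,0],u)+np.outer(np.atleast_2d(L)[:,1],v)+np.outer(np.atleast_2d(L)[:,2],[0,0,1]))
def rackpt(s,y,n): # s up slope from foot, n normal offset
    c,si=np.cos(np.radians(35)),np.sin(np.radians(35))
    return [-.055+s*c-n*si,y,.040+s*si+n*c]
def box(x0,x1,y0,y1,z0,z1):
    P=lambda a,b,c:[a,b,c];S=[]
    for z in(z0,z1):S+=[(P(x0,y0,z),P(x1,y0,z)),(P(x0,y1,z),P(x1,y1,z)),(P(x0,y0,z),P(x0,y1,z)),(P(x1,y0,z),P(x1,y1,z))]
    for x in(x0,x1):
        for y in(y0,y1):S.append((P(x,y,z0),P(x,y,z1)))
    return S
def draw(img,n,f,segs,sc,off,col):
    for a,b in segs:
        q=proj(n,f([a,b]));q=(q-off+.5)*sc-.5
        cv2.line(img,tuple((q[0]*8).round().astype(int).tolist()),tuple((q[1]*8).round().astype(int).tolist()),col,1,cv2.LINE_AA,3)
E
cat > ov.py <<'E'
from h import *
import sys
BED=((.4952,.1896),np.radians(3.66));RACK=((.478,-.187),np.radians(12));LS=.0
exec(open("poses.py").read()) if __import__("os").path.exists("poses.py") else None
def ov(n,png,rng,sc,out,what):
    p=cv2.imread(png);r0,r1,c0,c1=rng
    a=cv2.resize(p[r0:r1,c0:c1],None,fx=sc,fy=sc,interpolation=cv2.INTER_CUBIC);a=cv2.convertScaleAbs(a,alpha=1.5)
    off=np.array([c0,r0])
    if what=="bed":
        f=T2(*BED);draw(a,n,f,box(-.085,.085,-.052,.052,0,.072),sc,off,(0,255,0))
        draw(a,n,f,box(-.085,.085,-.033,.033,.06,.072),sc,off,(0,255,255))
    else:
        f=T2(*RACK);draw(a,n,f,box(-.07,.08,-.045,.045,0,0.0),sc,off,(0,255,0))
        for y in(-.016,.016):
            S=[]
            k=[rackpt(0,y-.006,0),rackpt(.14,y-.006,0),rackpt(.14,y+.006,0),rackpt(0,y+.006,0)]
            draw(a,n,f,[(k[i],k[(i+1)%4]) for i in range(4)],sc,off,(0,255,255))
        for s in (LS,LS-.01):
            k=[rackpt(s,-.04,0),rackpt(s,-.04,.016),rackpt(s,.04,.016),rackpt(s,.04,0)]
            draw(a,n,f,[(k[i],k[(i+1)%4]) for i in range(4)],sc,off,(255,255,0))
    cv2.imwrite(out,a)
if __name__=="__main__":
    ov("top","pics/top0.png",(195,255,160,245),9,"pics/o1_%s.png"%sys.argv[1],"bed")
    ov("side","pics/side0.png",(135,215,175,265),7,"pics/o2_%s.png"%sys.argv[1],"bed")
    ov("top","pics/top0.png",(195,255,295,380),9,"pics/o3_%s.png"%sys.argv[1],"rack")
    ov("side","pics/side0.png",(225,325,240,340),6,"pics/o4_%s.png"%sys.argv[1],"rack")
E
python3 - <<'E'
from h import *
d=np.load("pics/top0.npy");W=cloud("top",d)
m=np.zeros(d.shape,bool);m[200:255,300:375]=1
m&=(W[...,2]>.006)
n,l,st,_=cv2.connectedComponentsWithStats(m.astype(np.uint8))
k=1+np.argmax(st[1:,4]);print(st)
q=W[l==k];print(cv2.minAreaRect((q[:,:2]*1000).astype(np.float32)))
q2=q[q[:,2]<.02];print(cv2.minAreaRect((q2[:,:2]*1000).astype(np.float32)),q[:,2].max())
from scipy.spatial.transform import Rotation as R
print(R.from_rotvec(env.read_state()["orientation"]).as_matrix().round(3))
E
python3 ov.py a
```

```text
[[     0      0    560    420 233471]
 [   311    200      1      1      1]
 [   308    207     61     42   1728]]
((479.3543701171875, -185.11117553710938), (87.4933853149414, 151.03733825683594), 12.094383239746094)
((479.3543701171875, -185.11117553710938), (87.4933853149414, 151.03733825683594), 12.094383239746094) 0.12158163104473285
[[ 0.33  -0.001 -0.944]
 [ 0.944 -0.002  0.33 ]
 [-0.002 -1.     0.   ]]
```

```bash
echo 'RACK=((.4804,-.190),np.radians(12.1));LS=.01' > poses.py; python3 ov.py b; python3 - <<'E'
import cv2,numpy as np
for a in("12","34"):
    i=[cv2.imread(f"pics/o{k}_b.png") for k in a];print([x.shape for x in i])
E
```

```text
[(540, 765, 3), (560, 630, 3)]
[(540, 765, 3), (600, 600, 3)]
```

View pics/o1_b.png

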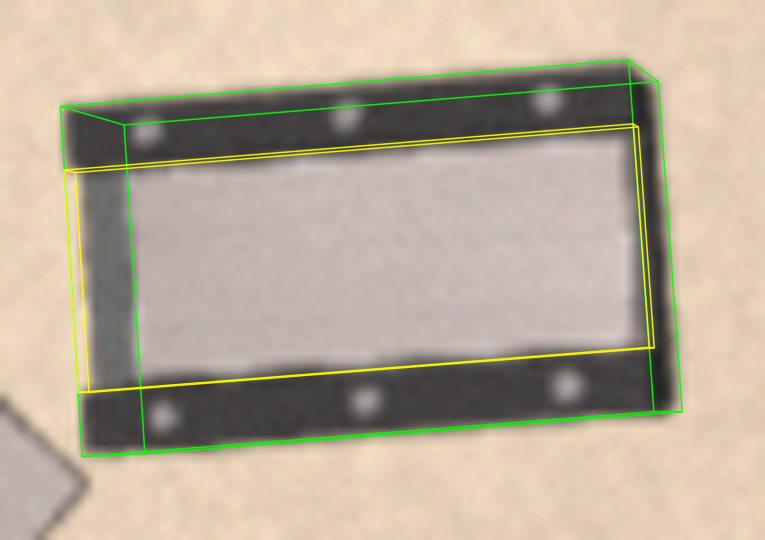

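View pics/o2_b.png

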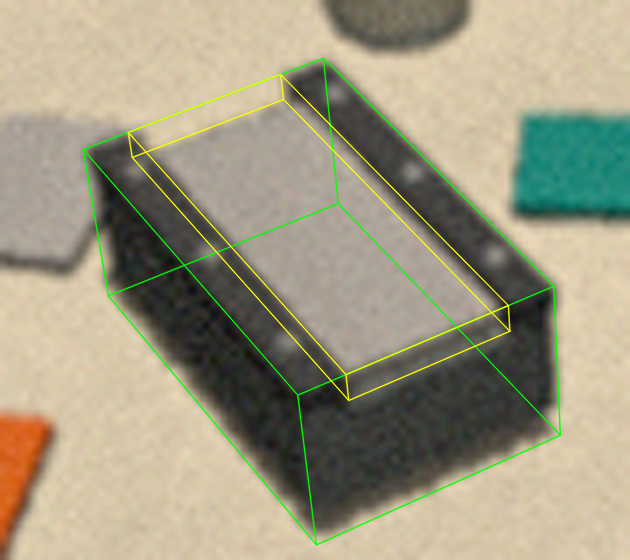

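View pics/o3_b.png

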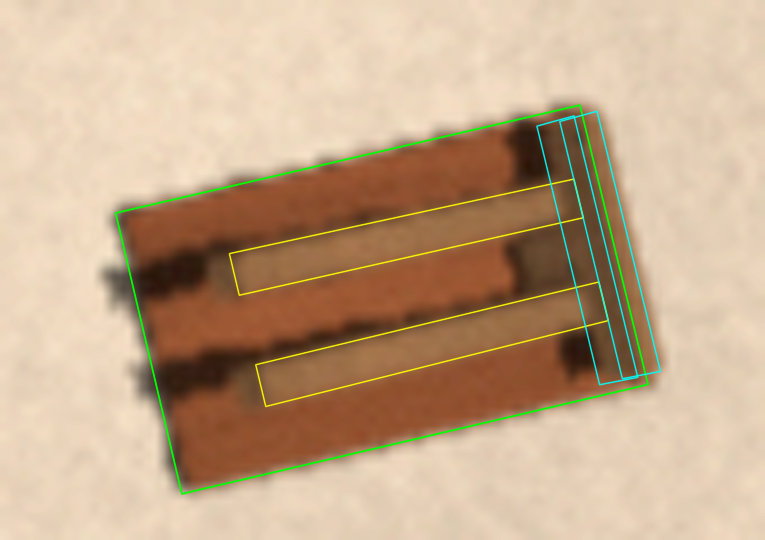

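View pics/o4_b.png

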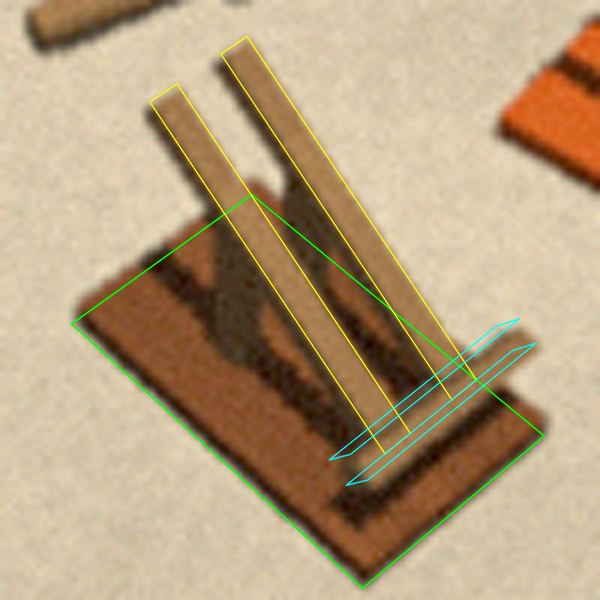

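```bash
echo 'RACK=((.4800,-.1895),np.radians(12.1));LS=.003;BED=((.4945,.1896),np.radians(3.8))' > poses.py; python3 - <<'E'
from ov import *
ov("top","pics/top0.png",(200,250,340,375),16,"pics/p3.png","rack")
ov("side","pics/side0.png",(265,315,285,340),12,"pics/p4.png","rack")
a=cv2.imread("pics/p3.png")[:600];b=cv2.imread("pics/p4.png")[:600]
print(a.shape,b.shape)
c=np.zeros((600,1220,3),np.uint8);cv2.imwrite("pics/p34.png",cv2.resize(np.hstack([a,b]),None,fx=.65,fy=.65,interpolation=cv2.INTER_AREA))
E
```

```text
(600, 560, 3) (600, 660, 3)
```

View pics/p34.png

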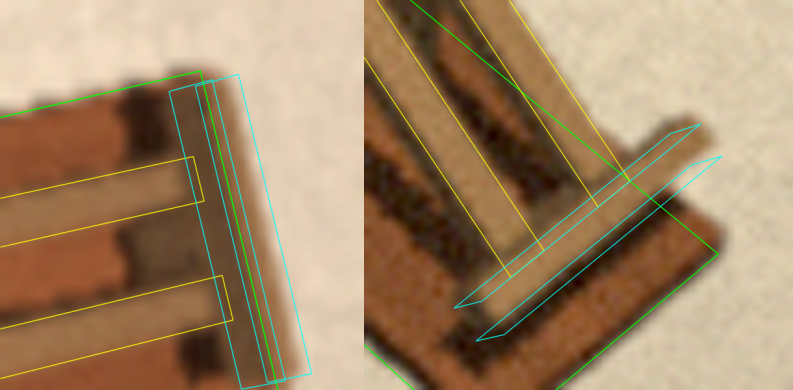

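```bash
cat > mv.py <<'E'
from h import *
from scipy.spatial.transform import Rotation as R
exec(open("poses.py").read())
def st(): 
    s=env.read_state();return s,s["tcp_pos"],R.from_rotvec(s["orientation"])
def Rt(yaw,tilt=0):
    # tool x at yaw (world deg), tool y down; then tilt about tool x by tilt deg (world rot about tool x axis)
    a=np.radians(yaw);x=np.array([np.cos(a),np.sin(a),0]);y=np.array([0,0,-1.]);z=np.cross(x,y)
    r=R.from_matrix(np.stack([x,y,z],1));return R.from_rotvec(x*np.radians(tilt))*r
def rel(p,r):
    s,p0,r0=st();t=r0.inv().apply(np.array(p)-p0);w=(r0.inv()*r).as_rotvec()
    print("t",round(float(s["clock"]),2),"travel",t.round(4),"twist",w.round(4),"dist",np.linalg.norm(t).round(4),"deg",np.degrees(np.linalg.norm(w)).round(1))
bed=lambda x,y,z:T2(*BED)([[x,y,z]])[0]
rack=lambda s,y,n:T2(*RACK)([rackpt(s,y,n)])[0]
E
python3 -c "
from mv import *
rel(bed(-.05,0,.13),Rt(3.8))"
```

```text
t 0.1 travel [-0.3032  0.1197 -0.4237] twist [ 1.0000e-03  1.1677e+00 -1.7000e-03] dist 0.5346 deg 66.9
```

Emit:
carry_out --travel '[[-0.303, 0.119, -0.424], [-0.303, 0.119, -0.424], [-0.303, 0.119, -0.424], [-0.303, 0.119, -0.424], [-0.303, 0.119, -0.424], [-0.303, 0.119, -0.424], [-0.303, 0.119, -0.424], [-0.303, 0.119, -0.424], [-0.303, 0.119, -0.424], [-0.303, 0.119, -0.424]]' --twist '[[0.001, 1.168, -0.002], [0.001, 1.168, -0.002], [0.001, 1.168, -0.002], [0.001, 1.168, -0.002], [0.001, 1.168, -0.002], [0.001, 1.168, -0.002], [0.001, 1.168, -0.002], [0.001, 1.168, -0.002], [0.001, 1.168, -0.002], [0.001, 1.168, -0.002]]' --grip '[1, 1, 1, 1, 1, 1, 1, 1, 1, 1]'

```text
clock: 0.93
tcp_pos: [0.4327, 0.2323, 0.1568]
orientation: [-1.568, -0.047, 0.046]
ft_force: [0.2, 0.2, -0.3]
finger_gap: -0.0
```

```bash
python3 -c "
from mv import *
rel(bed(-.05,0,.13),Rt(3.8))"
```

```text
t 0.93 travel [ 0.0595  0.0266 -0.0963] twist [-0.0018 -0.0067  0.0008] dist 0.1163 deg 0.4
```

Emit:
carry_out --travel '[[0.059, 0.026, -0.096], [0.059, 0.026, -0.096], [0.059, 0.026, -0.096], [0.059, 0.026, -0.096], [0.059, 0.026, -0.096]]' --twist '[[0, 0, 0], [0, 0, 0], [0, 0, 0], [0, 0, 0], [0, 0, 0]]' --grip '[1, 1, 1, 1, 1]'

```text
clock: 1.35
tcp_pos: [0.4974, 0.1408, 0.1301]
orientation: [-1.569, -0.048, 0.05]
ft_force: [-0.8, 0.6, 0.2]
finger_gap: -0.0001
```

```bash
python3 - <<'E'
from mv import *
rel(bed(-.05,0,.13),Rt(3.8))
p,d=viewer.snapshot("side");cv2.imwrite("pics/s1.png",cv2.resize(p[100:230,150:330],None,fx=4,fy=4));
E
```

```text
t 1.35 travel [ 0.0003  0.0001 -0.0011] twist [-0.0016 -0.0038 -0.0016] dist 0.0011 deg 0.3
```

View pics/s1.png

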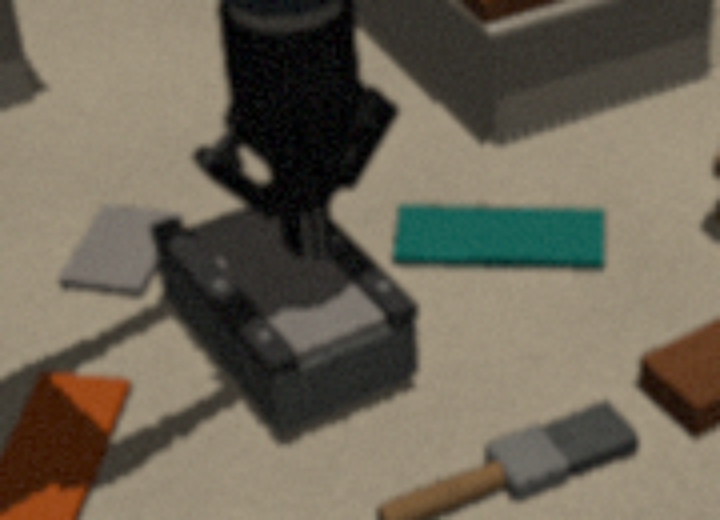

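```bash
python3 -c "
from mv import *
rel(bed(-.115,0,.11),Rt(3.8));rel(bed(-.115,0,.0825),Rt(3.8))"
```

```text
t 1.4 travel [ 0.0006  0.0206 -0.0674] twist [-0.0022 -0.0018 -0.0006] dist 0.0704 deg 0.2
t 1.4 travel [ 0.0007  0.0481 -0.0674] twist [-0.0022 -0.0018 -0.0006] dist 0.0828 deg 0.2
```

Emit:
carry_out --travel '[[0.0005, 0.01, -0.04], [0.0005, 0.01, -0.067], [0.0005, 0.03, -0.067], [0.0005, 0.048, -0.067], [0.0005, 0.048, -0.067], [0.0005, 0.048, -0.067]]' --twist '[[0, 0, 0], [0, 0, 0], [0, 0, 0], [0, 0, 0], [0, 0, 0], [0, 0, 0]]' --grip '[1, 1, 1, 1, 1, 1]'

```text
clock: 1.9
tcp_pos: [0.5014, 0.0767, 0.0828]
orientation: [-1.568, -0.052, 0.054]
ft_force: [-0.0, 0.1, 0.5]
finger_gap: 0.0001
```

```bash
python3 - <<'E'
from mv import *
rel(bed(-.095,0,.0825),Rt(3.8));rel(bed(-.022,0,.0825),Rt(3.8))
p,d=viewer.snapshot("side");cv2.imwrite("pics/s2.png",cv2.resize(p[130:230,170:300],None,fx=5,fy=5));
E
```

```text
t 1.9 travel [0.0006 0.0004 0.0181] twist [-0.0022  0.0014 -0.0009] dist 0.0181 deg 0.2
t 1.9 travel [0.0008 0.0005 0.0911] twist [-0.0022  0.0014 -0.0009] dist 0.0911 deg 0.2
```

View pics/s2.png

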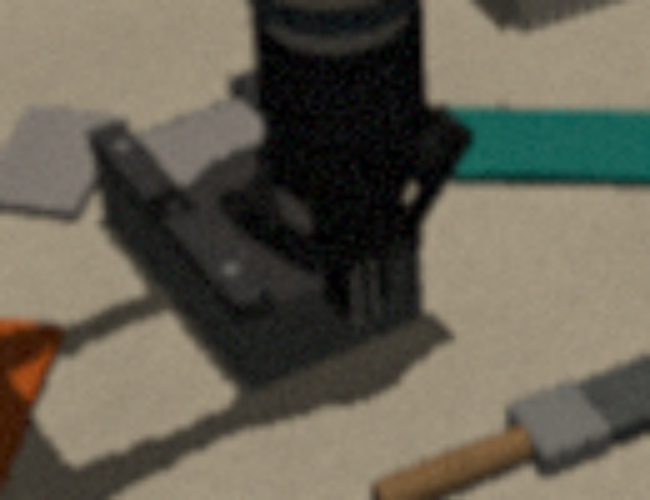

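Fingers are at the bed's right end, in front of the channel. Push in gentle steps toward the plate end.

Emit:
carry_out --travel '[[0.0005, 0, 0.006], [0.0005, 0, 0.012], [0.0005, 0, 0.017], [0.0005, 0, 0.02], [0.0005, 0, 0.023], [0.0005, 0, 0.026], [0.0005, 0, 0.029], [0.0005, 0, 0.032]]' --twist '[[0, 0, 0], [0, 0, 0], [0, 0, 0], [0, 0, 0], [0, 0, 0], [0, 0, 0], [0, 0, 0], [0, 0, 0]]' --grip '[1, 1, 1, 1, 1, 1, 1, 1]'

```text
clock: 2.62
tcp_pos: [0.501, 0.1075, 0.0837]
orientation: [-1.569, -0.053, 0.05]
ft_force: [-0.4, -3.0, 2.2]
finger_gap: 0.0001
```

```bash
python3 - <<'E'
from mv import *
rel(bed(-.022,0,.0825),Rt(3.8)); print(env.read_state()["ft_force"])
p,d=viewer.snapshot("top");cv2.imwrite("pics/t2.png",cv2.resize(p[180:270,140:260],None,fx=6,fy=6));
E
```

```text
t 2.62 travel [-0.001   0.0012  0.0603] twist [-0.0013 -0.0007  0.0017] dist 0.0604 deg 0.1
[-0.40849241 -2.96273334  2.2068194 ]
```

View pics/t2.png

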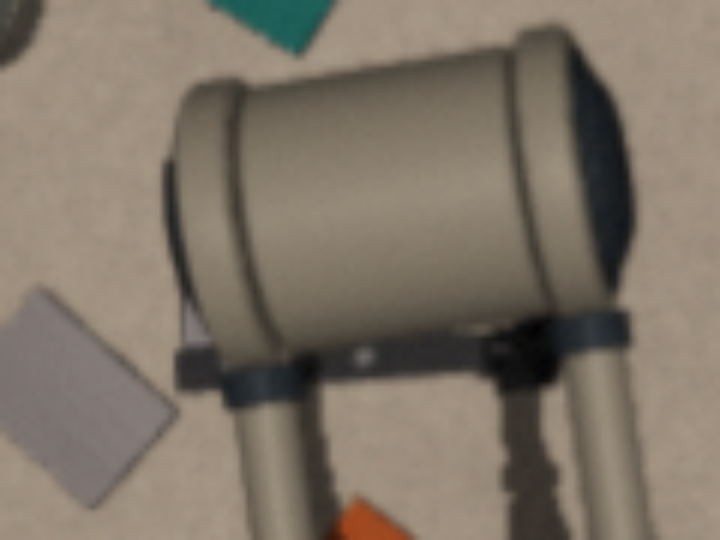

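Emit:
carry_out --travel '[[0, -0.001, 0.003], [-0.0005, -0.001, 0.007], [-0.0005, -0.001, 0.011], [-0.0005, -0.001, 0.015], [-0.0005, -0.001, 0.019], [-0.0005, -0.001, 0.023], [-0.0005, -0.001, 0.027], [-0.0005, -0.001, 0.031]]' --twist '[[0, 0, 0], [0, 0, 0], [0, 0, 0], [0, 0, 0], [0, 0, 0], [0, 0, 0], [0, 0, 0], [0, 0, 0]]' --grip '[1, 1, 1, 1, 1, 1, 1, 1]'

```text
clock: 3.33
tcp_pos: [0.4981, 0.139, 0.0843]
orientation: [-1.568, -0.053, 0.051]
ft_force: [0.3, -1.0, -1.4]
finger_gap: -0.0001
```

```bash
python3 - <<'E'
from mv import *
rel(bed(-.022,0,.0825),Rt(3.8)); print(env.read_state()["ft_force"])
p,d=viewer.snapshot("side");cv2.imwrite("pics/s3.png",cv2.resize(p[130:230,150:280],None,fx=5,fy=5));
p,d=viewer.snapshot("top");cv2.imwrite("pics/t3.png",cv2.resize(p[190:260,140:240],None,fx=6,fy=6));
E
```

```text
t 3.33 travel [-0.0002  0.0018  0.0288] twist [-0.0019 -0.0001  0.0008] dist 0.0288 deg 0.1
[ 0.31503294 -0.98297016 -1.39857216]
```

View pics/s3.png

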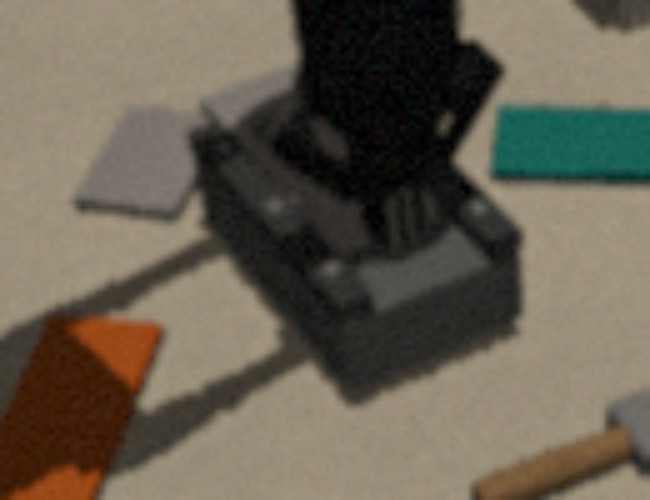

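View pics/t3.png

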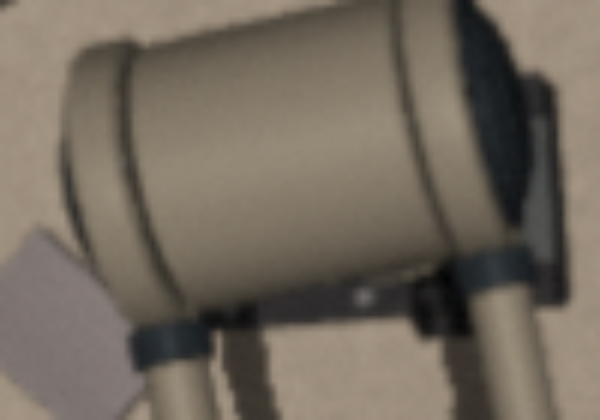

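Emit:
carry_out --travel '[[0, 0, 0.004], [0, 0, 0.008], [0, 0, 0.012], [0, 0, 0.016], [0, 0, 0.02], [0, 0, 0.024], [0, 0, 0.027], [0, 0, 0.027]]' --twist '[[0, 0, 0], [0, 0, 0], [0, 0, 0], [0, 0, 0], [0, 0, 0], [0, 0, 0], [0, 0, 0], [0, 0, 0]]' --grip '[1, 1, 1, 1, 1, 1, 1, 1]'

```text
clock: 4.1
tcp_pos: [0.4963, 0.1662, 0.0845]
orientation: [-1.568, -0.053, 0.052]
ft_force: [-0.3, -0.9, -0.2]
finger_gap: 0.0001
```

Emit:
carry_out --travel '[[0, 0, -0.006], [0, -0.015, -0.008], [0, -0.05, -0.008], [0, -0.09, -0.008], [0, -0.12, -0.008], [0, -0.12, -0.008]]' --twist '[[0, 0, 0], [0, 0, 0], [0, 0, 0], [0, 0, 0], [0, 0, 0], [0, 0, 0]]' --grip '[1, 1, 1, 1, 0, -1]'

```text
clock: 4.6
tcp_pos: [0.4992, 0.1574, 0.213]
orientation: [-1.566, -0.062, 0.041]
ft_force: [0.2, -0.2, 2.1]
finger_gap: 0.0233
```

```bash
python3 - <<'E'
from mv import *
rel(bed(.110,0,.105),Rt(3.8)); print(env.read_state()["ft_force"])
p,d=viewer.snapshot("side");cv2.imwrite("pics/s4.png",cv2.resize(p[130:230,150:280],None,fx=5,fy=5));
p,d=viewer.snapshot("top");cv2.imwrite("pics/t4.png",cv2.resize(p[190:260,140:240],None,fx=6,fy=6));
E
```

```text
t 4.6 travel [-0.0041  0.1085  0.142 ] twist [-0.0042 -0.0005  0.0135] dist 0.1788 deg 0.8
[ 0.18530741 -0.24534001  2.14260944]
```

View pics/s4.png

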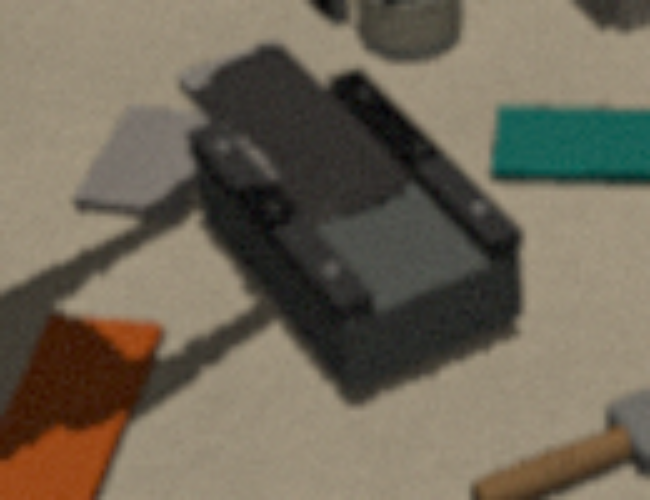

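View pics/t4.png

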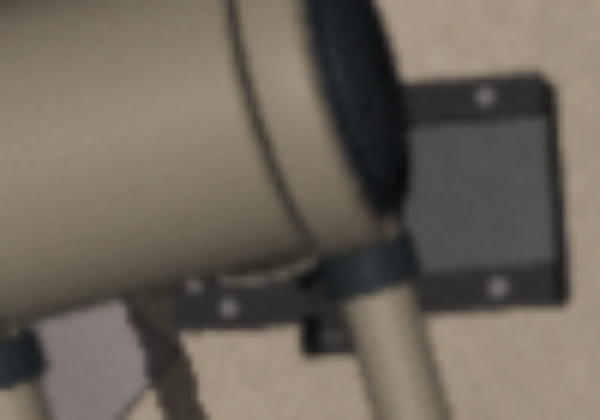

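```bash
python3 - <<'E'
from mv import *
for x in(.127,.132,.137,.142):print(x,proj("side",[bed(x,.031,.07),bed(x,-.031,.07)]).round(1))
for x in(-.018,-.013,-.008):print(x,proj("side",[bed(x,.031,.07),bed(x,-.031,.07)]).round(1))
E
```

```text
0.127 [[186.5 146.3]
 [206.5 138.8]]
0.132 [[185.7 145.4]
 [205.7 138. ]]
0.137 [[184.9 144.6]
 [204.9 137.1]]
0.142 [[184.1 143.7]
 [204.1 136.3]]
-0.018 [[211.5 174. ]
 [232.7 165.3]]
-0.013 [[210.5 173. ]
 [231.7 164.3]]
-0.008 [[209.6 171.9]
 [230.8 163.4]]
```

Emit:
carry_out --travel '[[-0.004, 0, 0.04], [-0.004, 0.02, 0.08], [-0.004, 0.04, 0.115], [-0.004, 0.075, 0.142], [-0.004, 0.108, 0.142], [-0.004, 0.108, 0.142], [-0.004, 0.108, 0.142]]' --twist '[[-0.004, 0, 0.013], [-0.004, 0, 0.013], [-0.004, 0, 0.013], [-0.004, 0, 0.013], [-0.004, 0, 0.013], [-0.004, 0, 0.013], [-0.004, 0, 0.013]]' --grip '[-1, -1, -1, -1, -1, -1, -1]'

```text
clock: 5.28
tcp_pos: [0.4814, 0.2975, 0.0928]
orientation: [-1.577, -0.037, 0.068]
ft_force: [0.4, 0.3, 1.2]
finger_gap: 0.0854
```

```bash
python3 - <<'E'
from mv import *
rel(bed(.110,0,.065),Rt(3.8)); print(env.read_state()["ft_force"])
p,d=viewer.snapshot("side");cv2.imwrite("pics/s5.png",cv2.resize(p[110:210,150:280],None,fx=5,fy=5));
E
```

```text
t 5.28 travel [0.0065 0.0276 0.0016] twist [ 0.006   0.0003 -0.0196] dist 0.0284 deg 1.2
[0.39488516 0.29295972 1.17935546]
```

View pics/s5.png

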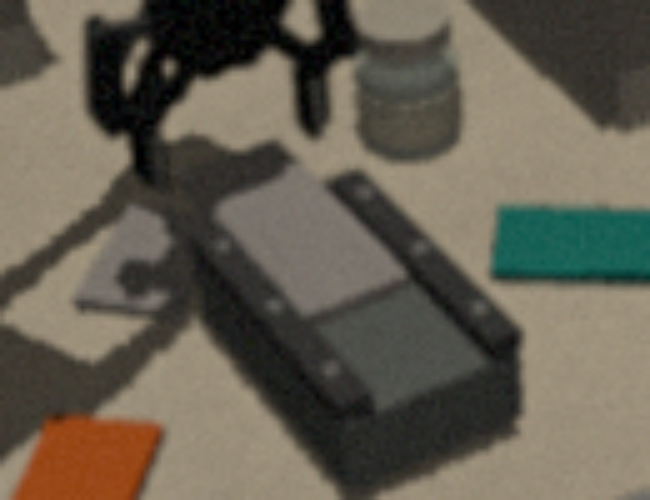

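Emit:
carry_out --travel '[[0.0065, 0.0, 0.002], [0.0065, 0.006, 0.002], [0.0065, 0.014, 0.002], [0.0065, 0.022, 0.002], [0.0065, 0.0275, 0.002], [0.0065, 0.0275, 0.002]]' --twist '[[0.006, 0, -0.0196], [0.006, 0, -0.0196], [0.006, 0, -0.0196], [0.006, 0, -0.0196], [0.006, 0, -0.0196], [0.006, 0, -0.0196]]' --grip '[-1, -1, -1, -1, -1, -1]'

```text
clock: 5.83
tcp_pos: [0.4888, 0.3005, 0.067]
orientation: [-1.567, -0.055, 0.048]
ft_force: [-0.6, -0.5, 0.4]
finger_gap: 0.0855
```

```bash
python3 - <<'E'
from mv import *
rel(bed(.110,0,.065),Rt(3.8)); print(env.read_state()["ft_force"])
p,d=viewer.snapshot("side");cv2.imwrite("pics/s6.png",cv2.resize(p[110:210,150:280],None,fx=5,fy=5));
E
```

```text
t 5.83 travel [-0.0016  0.002  -0.001 ] twist [-0.0026 -0.0007  0.0048] dist 0.0028 deg 0.3
[-0.59895453 -0.49235558  0.40827847]
```

View pics/s6.png

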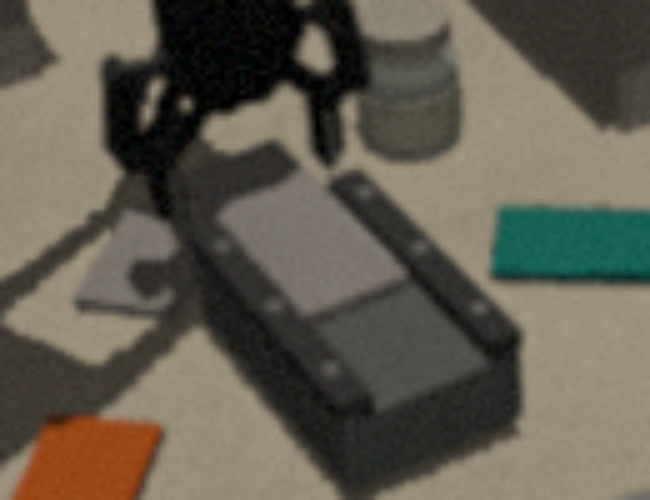

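Emit:
carry_out --travel '[[-0.0015, 0.006, 0], [-0.0015, 0.006, 0], [-0.0015, 0.006, 0], [-0.0015, 0.006, 0], [-0.0015, 0.006, 0], [-0.0015, 0.006, 0], [-0.0015, 0.006, 0], [-0.0015, 0.006, 0]]' --twist '[[0, 0, 0], [0, 0, 0], [0, 0, 0], [0, 0, 0], [0, 0, 0], [0, 0, 0], [0, 0, 0], [0, 0, 0]]' --grip '[-1, -1, 1, 1, 1, 1, 1, 1]'

```text
clock: 6.55
tcp_pos: [0.4882, 0.3012, 0.0636]
orientation: [-1.566, -0.058, 0.046]
ft_force: [-3.0, -0.7, 4.9]
finger_gap: 0.0607
```

```bash
python3 - <<'E'
from mv import *
rel(bed(.110,0,.16),Rt(3.8)); print(env.read_state()["ft_force"])
p,d=viewer.snapshot("side");cv2.imwrite("pics/s7.png",cv2.resize(p[110:210,150:280],None,fx=5,fy=5));
E
```

```text
t 6.55 travel [-0.0003 -0.0964 -0.0014] twist [-0.0041 -0.0003  0.0079] dist 0.0964 deg 0.5
[-2.96579826 -0.7458472   4.86259474]
```

View pics/s7.png

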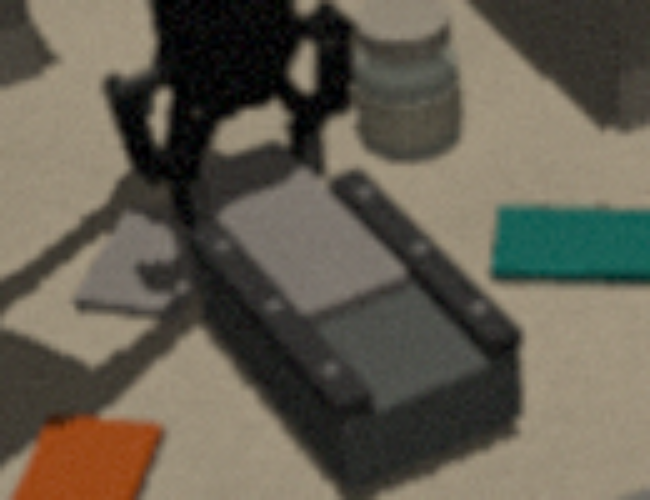

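Emit:
carry_out --travel '[[0, -0.003, 0], [0, -0.006, 0], [0, -0.01, 0], [0, -0.015, 0], [0, -0.02, 0], [0, -0.02, 0]]' --twist '[[0, 0, 0], [0, 0, 0], [0, 0, 0], [0, 0, 0], [0, 0, 0], [0, 0, 0]]' --grip '[1, 1, 1, 1, 1, 1]'

```text
clock: 7.1
tcp_pos: [0.4885, 0.3013, 0.0846]
orientation: [-1.565, -0.059, 0.045]
ft_force: [0.1, 0.0, -1.4]
finger_gap: 0.0608
```

```bash
python3 - <<'E'
from mv import *
rel(bed(.110,0,.2),Rt(3.8)); s=env.read_state();print(s["ft_force"],s["ft_torque"])
p,d=viewer.snapshot("side");cv2.imwrite("pics/s8.png",cv2.resize(p[110:210,150:280],None,fx=5,fy=5));
E
```

```text
t 7.1 travel [-0.0003 -0.1154 -0.0013] twist [-0.0046 -0.0004  0.0093] dist 0.1154 deg 0.6
[ 0.12875592  0.02573605 -1.38781021] [ 0.14778962 -0.01055138 -0.01551183]
```

View pics/s8.png

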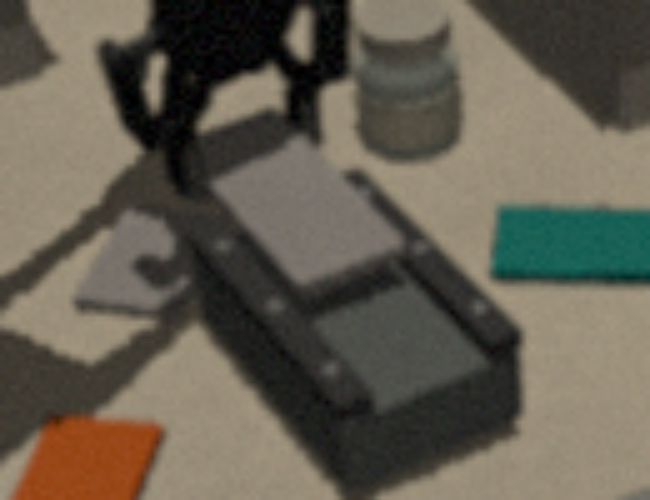

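```bash
python3 - <<'E'
from mv import *
P=rack(.1565,0,.045);print(P)
s,p0,r0=st()
for q in ([.488,.29,.17],[.485,.2,.21],[.48,.08,.22],P):rel(q,Rt(12.1,35))
E
```

```text
[ 0.47006694 -0.14316642  0.16662655]
t 7.15 travel [-0.0004 -0.086  -0.0108] twist [ 0.6059 -0.1379  0.0534] dist 0.0866 deg 35.7
t 7.15 travel [-0.0089 -0.1264 -0.1002] twist [ 0.6059 -0.1379  0.0534] dist 0.1616 deg 35.7
t 7.15 travel [-0.0217 -0.1371 -0.2196] twist [ 0.6059 -0.1379  0.0534] dist 0.2598 deg 35.7
t 7.15 travel [-0.0468 -0.0849 -0.4418] twist [ 0.6059 -0.1379  0.0534] dist 0.4523 deg 35.7
```

Emit:
carry_out --travel '[[0, -0.015, 0], [0, -0.035, 0], [0, -0.06, -0.003], [0, -0.086, -0.011], [-0.002, -0.105, -0.03], [-0.005, -0.118, -0.055], [-0.007, -0.125, -0.08], [-0.009, -0.13, -0.105], [-0.012, -0.134, -0.13], [-0.015, -0.136, -0.155]]' --twist '[[0, 0, 0], [0, 0, 0], [0, 0, 0], [0, 0, 0], [0.06, -0.014, 0.005], [0.14, -0.03, 0.012], [0.22, -0.05, 0.02], [0.3, -0.068, 0.027], [0.38, -0.086, 0.034], [0.46, -0.105, 0.041]]' --grip '[1, 1, 1, 1, 1, 1, 1, 1, 1, 1]'

```text
clock: 7.98
tcp_pos: [0.4822, 0.1436, 0.2199]
orientation: [-1.101, -0.094, 0.161]
ft_force: [-0.1, -1.1, -3.3]
finger_gap: 0.0609
```

```bash
python3 - <<'E'
from mv import *
P=rack(.1565,0,.045)
for q in ([.475,-.03,.21],P):rel(q,Rt(12.1,35))
E
```

```text
t 7.98 travel [-0.0377 -0.0674 -0.1559] twist [ 0.1434 -0.0309  0.0138] dist 0.174 deg 8.4
t 7.98 travel [-0.0624 -0.0784 -0.2742] twist [ 0.1434 -0.0309  0.0138] dist 0.2919 deg 8.4
```

Emit:
carry_out --travel '[[-0.006, -0.011, -0.026], [-0.012, -0.022, -0.052], [-0.018, -0.034, -0.079], [-0.025, -0.045, -0.105], [-0.032, -0.057, -0.131], [-0.038, -0.066, -0.157], [-0.045, -0.071, -0.185], [-0.051, -0.074, -0.215], [-0.057, -0.076, -0.245], [-0.0605, -0.0775, -0.265]]' --twist '[[0.05, -0.01, 0.005], [0.1, -0.02, 0.01], [0.143, -0.031, 0.014], [0.143, -0.031, 0.014], [0.143, -0.031, 0.014], [0.143, -0.031, 0.014], [0.143, -0.031, 0.014], [0.143, -0.031, 0.014], [0.143, -0.031, 0.014], [0.143, -0.031, 0.014]]' --grip '[1, 1, 1, 1, 1, 1, 1, 1, 1, 1]'

```text
clock: 8.82
tcp_pos: [0.4695, -0.1358, 0.1679]
orientation: [-0.961, -0.095, 0.195]
ft_force: [1.0, -0.3, -3.0]
finger_gap: 0.0609
```

Emit:
carry_out --travel '[[0, 0, 0], [0, 0, 0], [0, 0, 0]]' --twist '[[0, 0, 0], [0, 0, 0], [0, 0, 0]]' --grip '[1, 1, 1]'

```text
clock: 9.07
tcp_pos: [0.4702, -0.1331, 0.1697]
orientation: [-0.96, -0.098, 0.196]
ft_force: [0.2, -0.2, -3.8]
finger_gap: 0.0608
```

```bash
python3 - <<'E'
from mv import *
P=rack(.1565,0,.045)
rel(P,Rt(12.1,35));s=env.read_state();print(s["ft_force"],s["ft_torque"])
p,d=viewer.snapshot("side");cv2.imwrite("pics/s9.png",cv2.resize(p[190:320,230:390],None,fx=4,fy=4));
p,d=viewer.snapshot("top");cv2.imwrite("pics/t9.png",cv2.resize(p[180:270,280:400],None,fx=5,fy=5));
E
```

```text
t 9.07 travel [-0.0022 -0.0031 -0.0098] twist [ 0.0032 -0.0029 -0.0027] dist 0.0105 deg 0.3
[ 0.18790929 -0.18224362 -3.80069611] [-0.35728973 -0.13689466 -0.01756969]
```

View pics/s9.png

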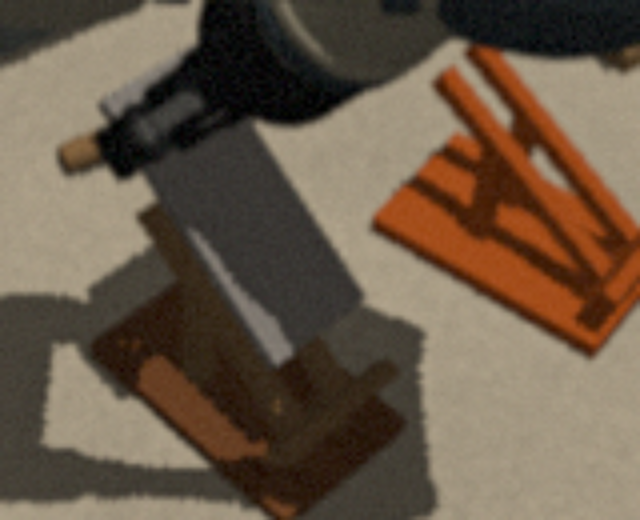

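View pics/t9.png

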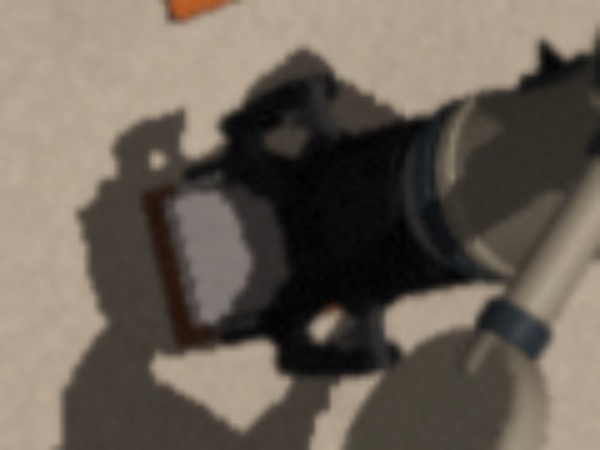

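```bash
cat >> mv.py <<'E'
def syn():
    s,p,r=st();f=T2(*RACK);o=f([[-.055,0,.04]])[0];eu=f([rackpt(1,0,0)])[0]-o;ev=f([rackpt(0,1,0)])[0]-o;en=f([rackpt(0,0,1)])[0]-o
    d=p-o;F=s["ft_force"];M=s["ft_torque"]
    print("clk",round(float(s["clock"]),2),"s,y,n mm",(np.array([d@eu,d@ev,d@en])*1000).round(2),"F s,y,n",np.array([F@eu,F@ev,F@en]).round(2),"M",np.array([M@eu,M@ev,M@en]).round(3),"gap",round(float(s["finger_gap"])*1000,1))
E
python3 -c "
from mv import *
syn();rel(rack(.15,0,.016),Rt(12.1,35))"
```

```text
clk 9.17 s,y,n mm [166.92  -2.41  41.97] F s,y,n [-1.43  0.16 -2.7 ] M [-0.039  0.372  0.04 ] gap 60.0
t 9.17 travel [-0.0023  0.026  -0.0168] twist [ 0.004  -0.0015 -0.0028] dist 0.0311 deg 0.3
```

Emit:
carry_out --travel '[[-0.0023, 0.005, -0.003], [-0.0023, 0.01, -0.006], [-0.0023, 0.015, -0.01], [-0.0023, 0.02, -0.014], [-0.0023, 0.024, -0.017], [-0.0023, 0.026, -0.017], [-0.0023, 0.026, -0.017]]' --twist '[[0.004, -0.0015, -0.003], [0.004, -0.0015, -0.003], [0.004, -0.0015, -0.003], [0.004, -0.0015, -0.003], [0.004, -0.0015, -0.003], [0.004, -0.0015, -0.003], [0.004, -0.0015, -0.003]]' --grip '[1, 1, 1, 1, 1, 1, 1]'

```text
clock: 9.75
tcp_pos: [0.4672, -0.1327, 0.1376]
orientation: [-0.955, -0.099, 0.195]
ft_force: [-0.0, 0.6, -2.3]
finger_gap: 0.0603
```

```bash
python3 - <<'E'
from mv import *
syn();rel(rack(.14,0,.010),Rt(12.1,35))
p,d=viewer.snapshot("side");cv2.imwrite("pics/s10.png",cv2.resize(p[200:320,230:350],None,fx=5,fy=5,interpolation=cv2.INTER_CUBIC));
E
```

```text
clk 9.75 s,y,n mm [148.75   0.6   14.98] F s,y,n [-0.87 -0.08 -2.21] M [ 0.004  0.421 -0.049] gap 60.3
t 9.75 travel [ 0.0006  0.005  -0.0088] twist [-0.0019 -0.002  -0.0008] dist 0.0101 deg 0.2
```

View pics/s10.png

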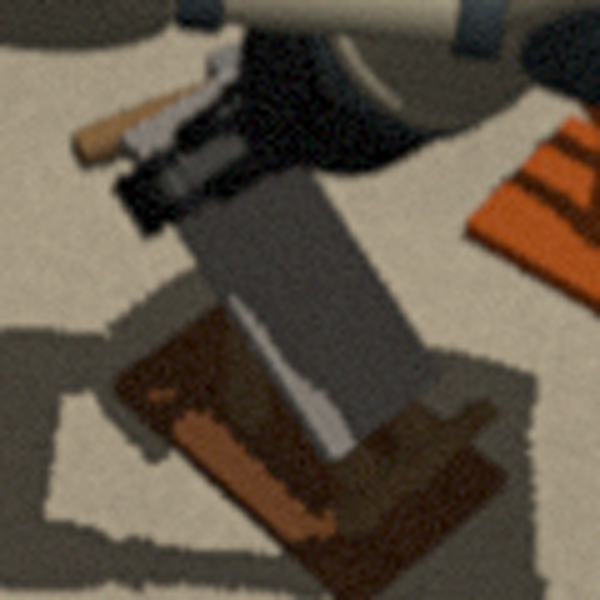

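Emit:
carry_out --travel '[[0, 0.002, -0.002], [0, 0.004, -0.004], [0, 0.006, -0.006], [0, 0.006, -0.008], [0, 0.006, -0.009], [0, 0.006, -0.009]]' --twist '[[0, 0, 0], [0, 0, 0], [0, 0, 0], [0, 0, 0], [0, 0, 0], [0, 0, 0]]' --grip '[1, 1, 1, 1, 1, 1]'

```text
clock: 10.3
tcp_pos: [0.4683, -0.1371, 0.1282]
orientation: [-0.956, -0.1, 0.194]
ft_force: [0.6, 1.1, -2.3]
finger_gap: 0.0606
```

```bash
python3 - <<'E'
from mv import *
syn();rel(rack(.1305,0,.0055),Rt(12.1,35))
E
```

```text
clk 10.3 s,y,n mm [139.63   0.45   9.85] F s,y,n [-0.48 -0.86 -2.41] M [-0.024  0.407 -0.007] gap 60.6
t 10.3 travel [ 0.0005  0.0043 -0.0091] twist [-0.0008 -0.0018  0.0001] dist 0.0101 deg 0.1
```

Emit:
carry_out --travel '[[0.0005, 0, -0.001], [0.0005, 0, -0.002], [0.0005, 0, -0.003], [0.0005, 0, -0.004], [0.0005, 0, -0.005], [0.0005, 0, -0.006]]' --twist '[[0, 0, 0], [0, 0, 0], [0, 0, 0], [0, 0, 0], [0, 0, 0], [0, 0, 0]]' --grip '[1, 1, 1, 1, 1, 1]'

```text
clock: 10.8
tcp_pos: [0.4698, -0.1416, 0.1249]
orientation: [-0.956, -0.1, 0.194]
ft_force: [-0.6, 0.4, -2.9]
finger_gap: 0.0604
```

```bash
python3 - <<'E'
from mv import *
syn()
E
```

```text
clk 10.8 s,y,n mm [ 1.3382e+02 -1.0000e-01  9.9000e+00] F s,y,n [-1.22  0.48 -2.69] M [-0.03   0.394  0.016] gap 60.4
```

Emit:
carry_out --travel '[[0, 0, -0.001], [0, 0, -0.0015], [0, 0, -0.002], [0, 0, -0.0025], [0, 0, -0.003]]' --twist '[[0, 0, 0], [0, 0, 0], [0, 0, 0], [0, 0, 0], [0, 0, 0]]' --grip '[1, 1, 1, 1, 1]'

```text
clock: 11.22
tcp_pos: [0.4703, -0.1439, 0.1232]
orientation: [-0.955, -0.1, 0.194]
ft_force: [-0.0, 1.5, -0.7]
finger_gap: 0.0609
```

```bash
python3 - <<'E'
from mv import *
syn()
p,d=viewer.snapshot("side");cv2.imwrite("pics/s11.png",cv2.resize(p[240:320,270:350],None,fx=7,fy=7,interpolation=cv2.INTER_CUBIC));
E
```

```text
clk 11.22 s,y,n mm [ 1.3096e+02 -9.0000e-02  9.8700e+00] F s,y,n [ 0.81 -0.3  -1.39] M [ 0.04  -0.025 -0.032] gap 60.9
```

View pics/s11.png

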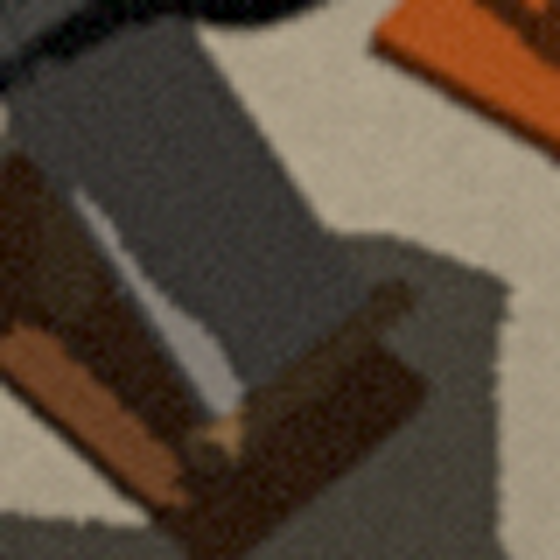

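Emit:
carry_out --travel '[[0, 0, 0.001], [0, 0.001, 0.001], [0, 0.002, 0.001], [0, 0.003, 0.001], [0, 0.004, 0.001], [0, 0.004, 0.001]]' --twist '[[0, 0, 0], [0, 0, 0], [0, 0, 0], [0, 0, 0], [0, 0, 0], [0, 0, 0]]' --grip '[1, 1, 1, 1, 1, 1]'

```text
clock: 11.77
tcp_pos: [0.4696, -0.1407, 0.1202]
orientation: [-0.955, -0.1, 0.194]
ft_force: [-0.5, -0.1, -3.2]
finger_gap: 0.0607
```

```bash
python3 - <<'E'
from mv import *
syn();rel(rack(.13,0,.0036),Rt(12.1,35))
E
```

```text
clk 11.77 s,y,n mm [ 1.3193e+02 -3.0000e-02  5.5400e+00] F s,y,n [-1.78  0.5  -2.63] M [ 0.039  0.364 -0.005] gap 60.7
t 11.77 travel [-0.      0.0019 -0.0019] twist [-0.001  -0.0015 -0.0001] dist 0.0027 deg 0.1
```

Free again. Lower in half-millimetre steps.

Emit:
carry_out --travel '[[0, 0.0005, 0], [0, 0.001, 0], [0, 0.0015, 0], [0, 0.0015, 0]]' --twist '[[0, 0, 0], [0, 0, 0], [0, 0, 0], [0, 0, 0]]' --grip '[1, 1, 1, 1]'

```text
clock: 12.1
tcp_pos: [0.4696, -0.1406, 0.12]
orientation: [-0.957, -0.101, 0.193]
ft_force: [-2.7, -4.0, 2.8]
finger_gap: 0.0603
```

```bash
python3 - <<'E'
from mv import *
syn()
E
```

```text
clk 12.1 s,y,n mm [ 1.3191e+02 -1.1000e-01  5.3300e+00] F s,y,n [-1.11  3.43  4.21] M [ 0.316  0.346 -0.009] gap 60.3
```

```bash
python3 - <<'E'
from mv import *
syn()
for n,r in(("side",(195,315,235,355)),("top",(190,260,290,390))):
    p,d=viewer.snapshot(n);k=5 if n=="side" else 7
    a=p[r[0]:r[1],r[2]:r[3]];a=cv2.convertScaleAbs(cv2.resize(a,None,fx=k,fy=k,interpolation=cv2.INTER_CUBIC),alpha=2.5)
    cv2.imwrite(f"pics/{n}12.png",a)
E
```

```text
clk 12.1 s,y,n mm [ 1.3191e+02 -1.1000e-01  5.3300e+00] F s,y,n [-1.11  3.43  4.21] M [ 0.316  0.346 -0.009] gap 60.3
```

View pics/side12.png

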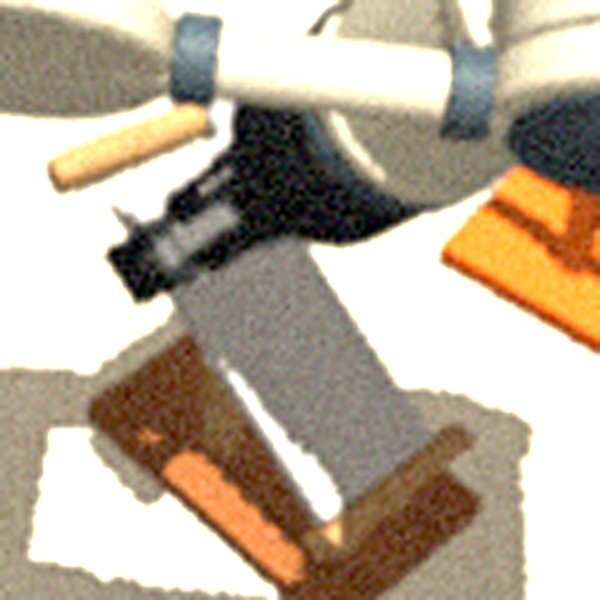

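View pics/top12.png

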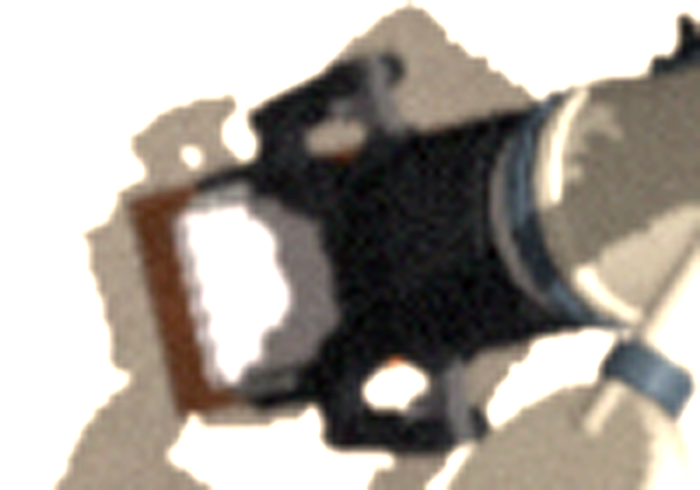

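Emit:
carry_out --travel '[[0, -0.0007, 0], [0, -0.0007, 0], [0, -0.0007, 0]]' --twist '[[0, 0, 0], [0, 0, 0], [0, 0, 0]]' --grip '[1, 1, 1]'

```text
clock: 12.45
tcp_pos: [0.4697, -0.1406, 0.1201]
orientation: [-0.956, -0.1, 0.194]
ft_force: [-0.7, -3.3, 3.5]
finger_gap: 0.0611
```

```bash
python3 - <<'E'
from mv import *
syn();rel(rack(.13,0,.0036),Rt(12.1,35))
E
```

```text
clk 12.45 s,y,n mm [131.94  -0.18   5.36] F s,y,n [-0.57  1.36  4.61] M [ 0.18   0.284 -0.005] gap 61.1
t 12.45 travel [-0.0002  0.0018 -0.0019] twist [-0.0003 -0.0013  0.0005] dist 0.0026 deg 0.1
```

Emit:
carry_out --travel '[[0, -0.0003, -0.0004], [0, -0.0003, -0.0008], [0, -0.0003, -0.0012], [0, -0.0003, -0.0012], [0, -0.0003, -0.0012]]' --twist '[[0, 0, 0], [0, 0, 0], [0, 0, 0], [0, 0, 0], [0, 0, 0]]' --grip '[1, 1, 1, 1, 1]'

```text
clock: 12.87
tcp_pos: [0.4701, -0.1413, 0.1196]
orientation: [-0.955, -0.101, 0.194]
ft_force: [0.8, -0.4, 3.2]
finger_gap: 0.061
```

```bash
python3 - <<'E'
from mv import *
syn()
E
```

```text
clk 12.87 s,y,n mm [130.98  -0.39   5.4 ] F s,y,n [ 1.36 -0.73  2.99] M [-0.21  -0.005  0.047] gap 61.0
```

Emit:
carry_out --travel '[[0, 0, -0.0003], [0, 0, -0.0003], [0, 0, -0.0003], [0, 0, -0.0003], [0, 0, -0.0003], [0, 0, -0.0003]]' --twist '[[0, 0, 0], [0, 0, 0], [0, 0, 0], [0, 0, 0], [0, 0, 0], [0, 0, 0]]' --grip '[1, -0.5, -0.55, -0.6, -0.65, -0.7]'

```text
clock: 13.37
tcp_pos: [0.4698, -0.1418, 0.1189]
orientation: [-0.956, -0.1, 0.194]
ft_force: [-0.4, -0.6, 0.3]
finger_gap: 0.0722
```

```bash
python3 - <<'E'
from mv import *
syn()
for n,r in(("side",(195,315,235,355)),("top",(190,260,290,390))):
    p,d=viewer.snapshot(n);k=5 if n=="side" else 7
    a=p[r[0]:r[1],r[2]:r[3]];a=cv2.convertScaleAbs(cv2.resize(a,None,fx=k,fy=k,interpolation=cv2.INTER_CUBIC),alpha=1.8)
    cv2.imwrite(f"pics/{n}13.png",a)
E
```

```text
clk 13.37 s,y,n mm [1.3028e+02 2.0000e-02 5.1000e+00] F s,y,n [-0.28  0.52  0.53] M [-0.016  0.302 -0.032] gap 72.2
```

View pics/side13.png

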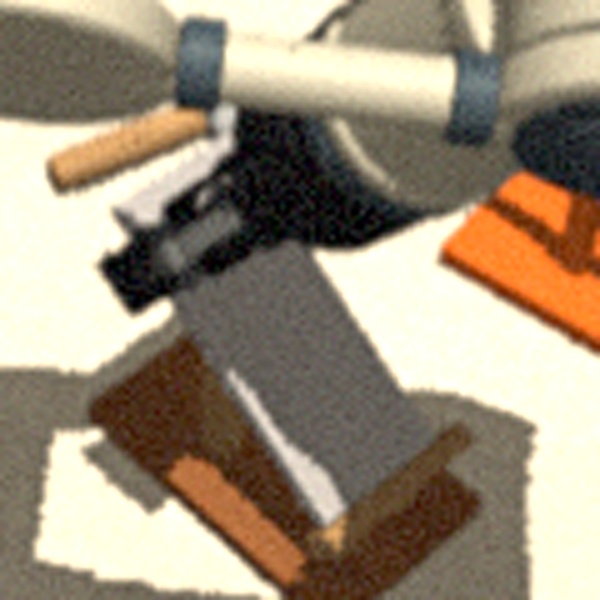

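View pics/top13.png

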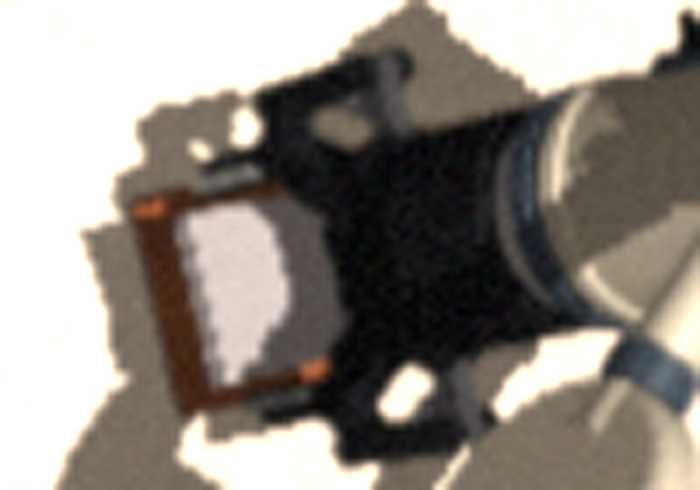

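The plate stays put, with the fingers open on both sides. Open fully and back off along the tool axis.

Emit:
carry_out --travel '[[0, 0, 0], [0, 0, 0], [0, -0.006, 0], [0, -0.015, 0], [0, -0.03, 0], [0, -0.055, 0], [0, -0.085, 0], [0, -0.115, 0], [0, -0.14, 0], [0, -0.14, 0]]' --twist '[[0, 0, 0], [0, 0, 0], [0, 0, 0], [0, 0, 0], [0, 0, 0], [0, 0, 0], [0, 0, 0], [0, 0, 0], [0, 0, 0], [0, 0, 0]]' --grip '[-1, -1, -1, -1, -1, -1, -1, -1, -1, -1]'

```text
clock: 14.3
tcp_pos: [0.4877, -0.2234, 0.2391]
orientation: [-0.962, -0.105, 0.19]
ft_force: [0.4, -0.6, 0.6]
finger_gap: 0.0858
```

```bash
python3 - <<'E'
from mv import *
syn();rel([.3,-.1,.35],Rt(-10,0))
E
```

```text
clk 14.3 s,y,n mm [130.76  -0.38 151.49] F s,y,n [-0.21 -0.31  0.91] M [-0.033  0.312  0.053] gap 85.8
t 14.3 travel [-0.1576 -0.0011  0.1947] twist [-0.5982  0.3722 -0.1114] dist 0.2505 deg 40.9
```

```bash
python3 - <<'E'
from mv import *
rel([.38,-.33,.34],Rt(12.1,35))
E
```

```text
t 14.3 travel [-0.1269 -0.1301 -0.0098] twist [0.006  0.0001 0.0054] dist 0.182 deg 0.5
```

Emit:
carry_out --travel '[[-0.025, -0.025, 0], [-0.05, -0.05, 0], [-0.075, -0.08, 0], [-0.1, -0.11, 0], [-0.127, -0.13, -0.01], [-0.127, -0.13, -0.01], [-0.127, -0.13, -0.01], [-0.127, -0.13, -0.01]]' --twist '[[0, 0, 0], [0, 0, 0], [0, 0, 0], [0, 0, 0], [0, 0, 0], [0, 0, 0], [0, 0, 0], [0, 0, 0]]' --grip '[-1, -1, -1, -1, -1, -1, -1, -1]'

```text
clock: 14.97
tcp_pos: [0.38, -0.3278, 0.334]
orientation: [-0.955, -0.1, 0.193]
ft_force: [0.3, 1.0, 0.2]
finger_gap: 0.0856
```

```bash
python3 - <<'E'
from mv import *
print(env.read_state()["tcp_pos"])
for n in("side","top"):
    p,d=viewer.snapshot(n);cv2.imwrite(f"pics/{n}14.png",p);np.save(f"pics/{n}14.npy",d)
exec(open("poses.py").read())
def mk(n,r,k):
    p=cv2.imread(f"pics/{n}14.png");a=cv2.resize(p[r[0]:r[1],r[2]:r[3]],None,fx=k,fy=k,interpolation=cv2.INTER_CUBIC);a=cv2.convertScaleAbs(a,alpha=1.4)
    f=T2(*RACK);
    for nn in(0,.01):
        kk=[rackpt(LS+.001,-.031,nn),rackpt(LS+.151,-.031,nn),rackpt(LS+.151,.031,nn),rackpt(LS+.001,.031,nn)]
        draw(a,n,f,[(kk[i],kk[(i+1)%4]) for i in range(4)],k,np.array([r[2],r[0]]),(0,255,0))
    cv2.imwrite(f"pics/{n}15.png",a)
mk("side",(215,325,235,345),5);mk("top",(190,260,290,390),7)
E
```

```text
[ 0.37998853 -0.32780354  0.33397834]
```

View pics/side15.png

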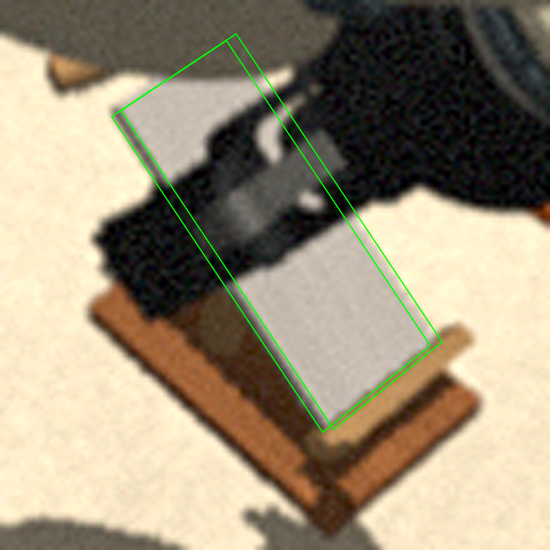

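View pics/top15.png

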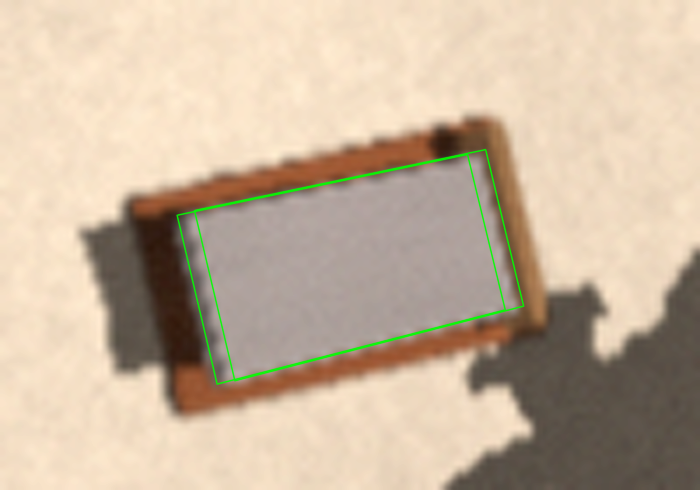

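View pics/side14.png

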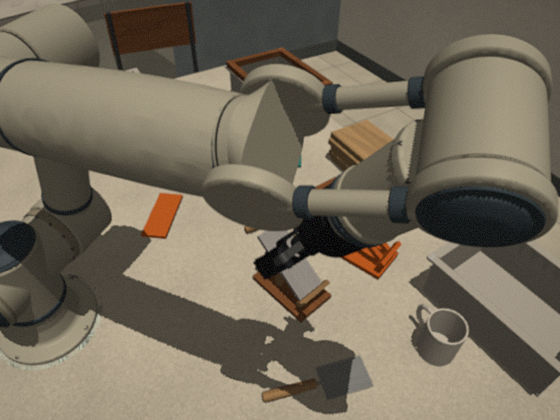

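```bash
python3 - <<'E'
from mv import *
d=np.load("pics/top14.npy");W=cloud("top",d)
f=T2(*RACK);o=f([[-.055,0,.04]])[0];B=np.array([f([rackpt(1,0,0)])[0]-o,f([rackpt(0,1,0)])[0]-o,f([rackpt(0,0,1)])[0]-o])
L=(W.reshape(-1,3)-o)@B.T
q=L[(L[:,0]>.012)&(L[:,0]<.145)&(abs(L[:,1])<.026)&(abs(L[:,2]-.01)<.012)]
A=np.c_[q[:,:2],np.ones(len(q))];c,*_=np.linalg.lstsq(A,q[:,2],rcond=None);print(len(q),"slope deg s,y",np.degrees(c[:2]).round(2),"n0",c[2],"n mid",(A@c).mean(),"rms",(A@c-q[:,2]).std())
E
```

```text
759 slope deg s,y [0.   0.74] n0 0.00926913033333084 n mid 0.009275902948955046 rms 0.00148731634696781
```

View pics/top14.png

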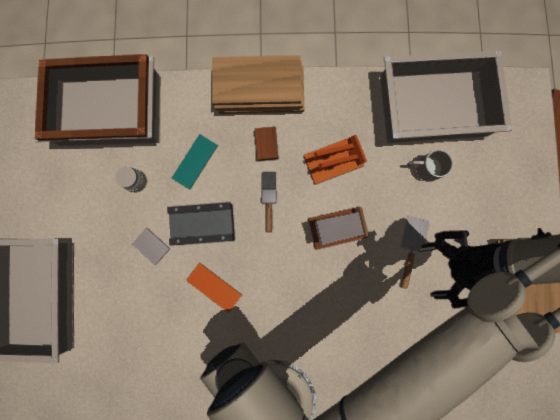

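The bed is empty (200,223), the plate is centred on the rack (338,228), and every bystander is where it started. Handing in.

```bash
python3 -c "
from bench import close_job
print(close_job())"
```

```text
the job is handed in; nothing more can be done
None
```

The press plate is leaning on the wooden drain rack, with its lower end on the ledge and its back on the slats. I handed the job in at about 15 s of the 61 s allowed.

**What I did:** With the fingers shut, I pushed the plate along the channel from its right end until it overhung the bed by about 50 mm. I gripped it by its long sides, lifted it level, tilted it 35° and carried it over the rack. I slid it down the slope just clear of the slats until I felt the ledge, backed off 1 mm, lowered it onto the slats and touched the ledge again at the same spot. Then I opened the fingers in steps and backed off square to the plate.

**Last checks:**
- **Position:** In the top view the plate is centred and in line with the slats, and its lower end is against the ledge.
- **Flatness:** The depth fit puts its top face 9.3 mm above the slats (10 mm expected). The tilt error is 0.0° along the slope and 0.7° across it, which is about the noise of the depth readings.
- **Surroundings:** The robot is clear of everything, and the other things are at the same pixels as at the start.

**What disagreed:** On first contact with the slats there was a sideways force of about 3.4 N, so the plate probably met one slat first. It went away when I eased off, and the plate did not visibly shift when released. In the last side view the gripper hides the middle of the plate, so only its two ends were checked from that side.

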